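# Find and press the hidden catch of the tea stand's leaf bin

### The arm

A 6-joint arm with a two-finger parallel gripper is mounted at the origin on the work surface. World frame = base frame: x ahead of the robot, y to its left, z up, the work surface at z = 0. Lengths are in m, angles in degrees, forces in N, time in s.
With the tool pointing down it reaches from about 0.4 to 0.825 m from the base axis. Payload 7 kg.
Tool frame: the origin (TCP) lies on the centre line of the jaws, within the pads' length; the fingertips stand 19 mm ahead of it and the grasp point (between the pads) is the TCP; z points along the fingers, y is the line along which they close (so a half turn about z gives the same grasp; the last joint's range is limited). The gripper opens to 88 mm and grips with 3 to 60 N. Pads are 19 mm wide; open, the fingers measure 130 mm over their backs; the gripper's body (78 mm by 193 mm) begins 47 mm behind the grasp point.
Start: joints at [87.038, 20.546, 0.682, 0, -70.136, -16.507], TCP at [0.225, 0.636, 0.246] pointing down, gripper open.
Joint ranges: [-176.03, 176.03], [-82.01, 121.73], [-58.28, 71.71], [-173.87, 95.51], [-174.79, -0.11], [-173.66, 173.66]. Speed limits (degrees/s): [136.94, 136.94, 172.46, 180, 180, 180].

### API

Orientations are given as [roll, pitch, yaw] about the fixed x, y, z axes, in that order (R = Rz(yaw) Ry(pitch) Rx(roll)).
In Python, from plant import * gives the robot as it stands. The module is installed in compiled form; this text tells all that it offers.
- The arm moves only by the tool play_rows, never from a script. Its argument "deltas" is a list of rows, each a list of 6 numbers: the shift along the world's x, y, z scaled (see below), then the turn, a rotation vector about the world's x, y, z scaled (see below). A call has 1 to 10 rows; each row shifts and turns the commanded pose from where the row before left it; what a row does not reach is not made up. The controller multiplies each number of a shift by 800 mm and each number of a turn by 180 degrees. A row lasts 1/10 s, in which the tool goes at most 50 mm and 8.59 degrees, less where a joint would pass 70% of its speed; a pose out of reach is approached as far as the arm can. A call with a number of a shift or a turn outside -1 to 1 is refused whole. A call with a gripper value outside its range is refused whole. "gripper" is the gripper command: -1 is shut, 1 is fully open, values between are in proportion, set as the call begins (left out, the last holds). The fingers move at their own pace and stop on an object; the grip force is fixed at half the most. Time passes only in rows, so rows that do not move let the fingers close. It gives the time, the measured TCP pose, the force, the opening and the grip force at its end, in the units of the state.
- get_obs(): the state, without advancing time (a new reading comes with each control period).
- snapshot(name): name is "scene" or "top" or "wrist"; returns (picture, depth): 420x560x3 uint8, blue, green, red; 420x560 float32, m along the optical axis (not along the pixel's ray), 0 where there is no reading.
- camera_model(name): a dict with "fx", "fy", "cx", "cy" (pixels), "world_to_cam" (4x4, takes a point from world to camera coordinates). Camera axes: x right, y down, z forward; pixel columns grow to the right and rows downward; lengths in m; the calibration is good to about 2 mm. The wrist camera is an equidistant fisheye: a pixel r from the principal point sees the ray r / f radians off the axis. A picture is of the moment at which its call begins: read the wrist's pose just before it. camera_model takes no time and is no camera call; for the wrist camera it gives the pose at the moment of the call.
- close_job(): hands the job in; it is judged then, once.
The state is a dict: "clock": time; "joint_pos": joint angles; "qvel": joint speeds; "tau": joint torques, N m; "tool_pos": TCP position; "orientation": TCP orientation; "force": force on the tool from outside, world axes, zero at the start; "moment": the same for the moment, N m; "opening": finger opening in m; "gripper_force": force on a finger pad.
Only numpy, scipy, OpenCV 4.12 (cv2) and the standard library are available. Lean on these libraries where they do the work, as an engineer would, in place of code of your own. Each camera call takes 0.05 s, during which the arm holds its last target. There are 200 camera calls.

### The job

The tilt-out leaf bin in the side of the bamboo tea stand is held shut by a hidden catch: one of the four identical square inlays in the stand's top panel is a sprung push button, the other three are solid. Feel along the inlays with the fingertips for the one that gives, press it down until the bin is released and swings fully open by itself, then take the hand away. Do not push or pull the bin itself, and do not pick up or push aside any of the tea things.

Things in the scene. Friction and masses are not known exactly. Their poses are not given: they have to be found in the camera images.
- stand: Fixed bamboo tea stand, a low closed box 210 (x) x 320 (y) x 120 (z) mm with a flat level top panel. Origin: centre of its underside, on the table. Yaw up to 0.3 rad. The tilt-out bin fills its +x side, facing away from the robot. Cups and scoop stand on the +x half of the top; the row of four inlays runs along y, 45 mm to the -x side of the centre line, 66 mm apart.
- spot_1 (a point): Centre of the upper face of the inlay at the row's +y end (robot's left). The four inlays look alike: level wooden squares 49 x 49 mm in 50 x 50 mm holes, faces 2 mm below the panel's top, 118 mm above the table. Three are solid; one, a different one each time, is the sprung catch. The point does not move down with the catch.
- spot_2 (a point): The same for the second inlay from the +y end. How the catch behaves, whichever inlay it is: it starts to give at about 2 N, lets the bin go after about 4 mm, reaches its stop after 7 mm at about 5 N, and springs back when released.
- spot_3 (a point): The same for the third inlay from the +y end.
- spot_4 (a point): The same for the fourth inlay (-y end, robot's right).
- bin (a joint): Tilt of the leaf bin in rad: about 0 shut, 0.6 fully open (its stop). Its wooden front, 290 mm wide, 86 mm high, is hinged along its lower edge. Once the catch has been pressed, a spring opens it within about a second, its upper edge moving about 50 mm out on the stand's +x side, and it stays open. It cannot be opened without the catch.
- bin_top (a point): Middle of the upper edge of the bin's front (about 106 mm above the table when shut).
- cup_left: Small white porcelain tea cup, 58 mm across, 40 mm high, loose on the stand's top near its +x +y corner. Origin under its centre. Leave alone.
- cup_right: The same kind of cup near the +x -y corner of the stand's top. Leave alone.
- scoop: Steel tea scoop, 130 mm long, lying loose along y on the stand's top between the cups. Leave alone.
- gaiwan: Celadon lidded gaiwan on its saucer, one piece 108 mm across and 90 mm high, loose on the table to the robot's right. Origin under its centre. Leave alone.
- pitcher: Glass pitcher, 84 mm across plus handle, 105 mm high, loose on the table on the right. Origin under its centre. Leave alone.
- caddy: Aluminium tea can, 72 mm across, 110 mm high, loose on the table to the robot's left. Origin under its centre. Leave alone.

How it is judged (in metres and radians):
At the end, for the whole second after the job is handed in: The leaf bin is open to its stop (more than 0.55 of 0.6 rad) and at rest, and each of the two cups, the scoop, the gaiwan, the pitcher and the tea can is within 20 mm of where it stood (value of joint bin above 0.55 rad and velocity of joint bin below 0.1 rad/s and distance of each of cup_left, cup_right, scoop, gaiwan, pitcher, caddy from where it was at the start of the episode below 0.02 m); the robot touches nothing.
It fails at once if the hand or arm pushes or pulls the bin itself (over 2 N) (contact force between bin and the fingers above 2 N or contact force between bin and the arm above 2 N).
It fails at once if a tea thing is lifted, carried or pushed aside by more than 20 mm (distance of any of cup_left, cup_right, scoop, gaiwan, pitcher, caddy from where it was at the start of the episode above 0.02 m).
It also fails if it takes over 51 s, if anything falls off the work surface, if the arm or the gripper's body presses on something with over 40 N, if the wrist force passes 120 N, or if a joint passes its speed limit or range.

## Working session

There is one attempt and no reset: what is moved stays moved. The work goes in short steps, Python scripts to look and compute and a tool call to move; the robot and the scene stay as the last step left them, time stands still between calls to the robot, and variables do not carry over. Pictures are saved under pics/ and viewed, at most 10 in all, crops included, and the job is handed in when it is done.

Besides the shell and the picture viewer there is one more tool, called after "Call:" as a command line: name --pt "numbers of a row" for each row, then --argument value for the rest. play_rows: Moves the arm, as the interface text tells. Its arguments: {"type":"object","properties":{"deltas":{"type":"array","items":{"type":"array","items":{"type":"number","minimum":-1,"maximum":1}}},"gripper":{"type":"number"}},"required":["deltas"]}

```bash
mkdir -p pics
python3 - <<'E'
from plant import *
import cv2,numpy as np
o=get_obs();print(o)
for n in("top","scene"):
    p,d=snapshot(n);cv2.imwrite(f"pics/{n}0.png",p);np.save(f"{n}0.npy",d)
    print(n,camera_model(n))
E
```

```text
{'clock': 0.0, 'joint_pos': array([ 8.70372350e+01,  2.05922175e+01,  6.32642359e-01, -1.83930124e-02,
       -7.01348314e+01, -1.65065862e+01]), 'qvel': array([-0.06613438,  0.00719529, -0.02270046, -0.00035754, -0.00728462,
       -0.07460289]), 'tau': array([ 7.02877533e-04, -5.82715344e+01,  2.93062645e+01,  6.99704692e+00,
        6.97860582e-03, -1.33429407e-04]), 'tool_pos': array([0.22486298, 0.63595968, 0.24461066]), 'orientation': array([ 1.79904571e+02, -1.02478549e-02, -1.94756070e+01]), 'force': array([ 0.00616324, -0.14773266, -0.36451229]), 'moment': array([ 0.03599961, -0.00342469,  0.02529165]), 'gripper_force': 0.0, 'opening': 0.08778164402349789}
top {'fx': 414.35156628224655, 'fy': 414.35156628224655, 'cx': 279.08679323900435, 'cy': 207.8780338030393, 'world_to_cam': array([[ 0.02051176, -0.99955919,  0.02146388, -0.04535405],
       [-0.9967856 , -0.02210839, -0.07700449,  0.53283144],
       [ 0.07744508, -0.01981539, -0.99679968,  1.17047281],
       [ 0.        ,  0.        ,  0.        ,  1.        ]])}
scene {'fx': 456.645783406577, 'fy': 456.645783406577, 'cx': 275.7791201747225, 'cy': 211.91509245690287, 'world_to_cam': array([[-0.62968801,  0.77674872, -0.01242708,  0.34047121],
       [ 0.65689512,  0.52385024, -0.54228197, -0.29431066],
       [-0.41470689, -0.34963175, -0.84010466,  1.76173304],
       [ 0.        ,  0.        ,  0.        ,  1.        ]])}
```

View pics/top0.png

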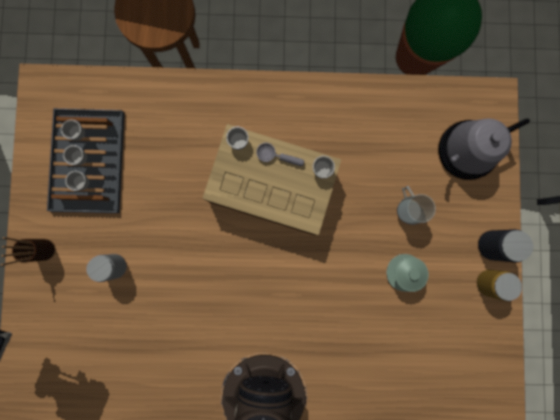

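```bash
cat > h.py <<'E'
from plant import *
import cv2,numpy as np
def ray(n,u,v,z):
    c=camera_model(n);W=c["world_to_cam"];R,t=W[:3,:3],W[:3,3]
    o=-R.T@t;d=R.T@np.array([(u-c["cx"])/c["fx"],(v-c["cy"])/c["fy"],1])
    return o+d*(z-o[2])/d[2]
E
python3 - <<'E'
from h import *
for u,v in((231.5,183),(255,191),(279.5,198.5),(302.5,206)): print(ray("top",u,v,.118).round(4))
im=cv2.imread("pics/top0.png")[115:245,190:355]
cv2.imwrite("pics/crop.png",cv2.resize(im*1,None,fx=4.5,fy=4.5,interpolation=cv2.INTER_CUBIC))
E
```

```text
[0.5894 0.0953 0.118 ]
[0.5695 0.0326 0.118 ]
[ 0.551  -0.0326  0.118 ]
[ 0.5325 -0.0939  0.118 ]
```

View pics/crop.png

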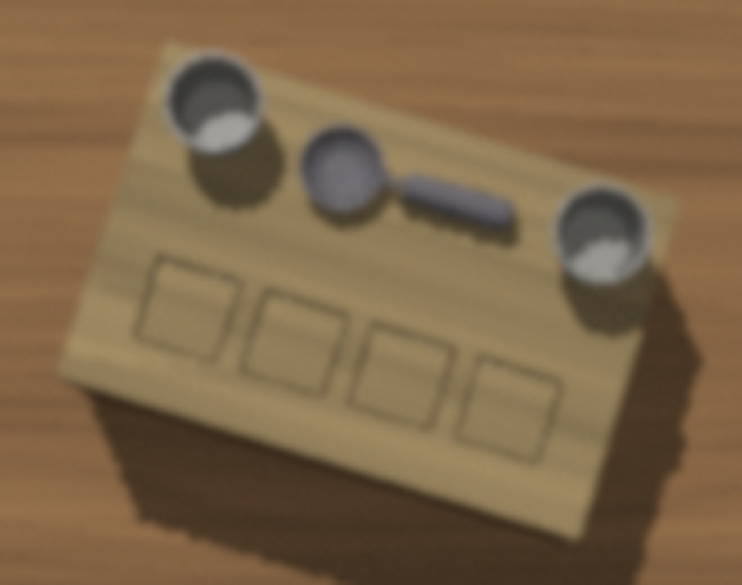

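Call:
play_rows --pt "0.0228 -0.0338 0 0 0 0.0156" --pt "0.0228 -0.0338 0 0 0 0" --pt "0.0228 -0.0338 0 0 0 0" --pt "0.0228 -0.0338 0 0 0 0" --pt "0.0228 -0.0338 0 0 0 0" --pt "0.0228 -0.0338 0 0 0 0" --pt "0.0228 -0.0338 0 0 0 0" --pt "0.0228 -0.0338 0 0 0 0" --pt "0.0228 -0.0338 0 0 0 0" --pt "0.0228 -0.0338 0 0 0 0" --gripper -1

```text
clock: 1.1
tool_pos: [0.4078, 0.3646, 0.2453]
orientation: [180.0, 0.0, -16.7]
force: [0.9, 0.3, 0.4]
opening: 0.013
gripper_force: 0.0
```

Call:
play_rows --pt "0.0228 -0.0338 0 0 0 0" --pt "0.0228 -0.0338 0 0 0 0" --pt "0.0228 -0.0338 0 0 0 0" --pt "0.0228 -0.0338 0 0 0 0" --pt "0.0228 -0.0338 0 0 0 0" --pt "0.0228 -0.0338 0 0 0 0" --pt "0.0228 -0.0338 0 0 0 0" --pt "0.0228 -0.0338 0 0 0 0" --pt "0.0228 -0.0338 0 0 0 0" --pt "0.0228 -0.0338 0 0 0 0"

```text
clock: 2.1
tool_pos: [0.5902, 0.0943, 0.2452]
orientation: [180.0, 0.0, -16.7]
force: [-0.3, 0.3, 0.2]
opening: 0.0006
gripper_force: 0.0
```

Call:
play_rows --pt "0 0 -0.02 0 0 0" --pt "0 0 -0.02 0 0 0" --pt "0 0 -0.02 0 0 0" --pt "0 0 0 0 0 0" --pt "0 0 0 0 0 0"

```text
clock: 2.6
tool_pos: [0.5898, 0.0955, 0.1976]
orientation: [180.0, 0.0, -16.7]
force: [0.1, -0.1, 1.1]
opening: 0.001
gripper_force: 0.0
```

Run:
```python
from h import *
o=get_obs();print({k:o[k] for k in("clock","tool_pos","orientation","force","opening")})
p,d=snapshot("wrist");cv2.imwrite("pics/w1.png",p)
p,d=snapshot("scene");cv2.imwrite("pics/s1.png",p[60:360,100:500])
```

```text
{'clock': 2.6, 'tool_pos': array([0.58975494, 0.09547714, 0.19756653]), 'orientation': array([ 1.79953300e+02,  2.68745386e-02, -1.66513646e+01]), 'force': array([ 0.09141662, -0.09464092,  1.13075299]), 'opening': 0.0010211872398985977}
```

View pics/w1.png

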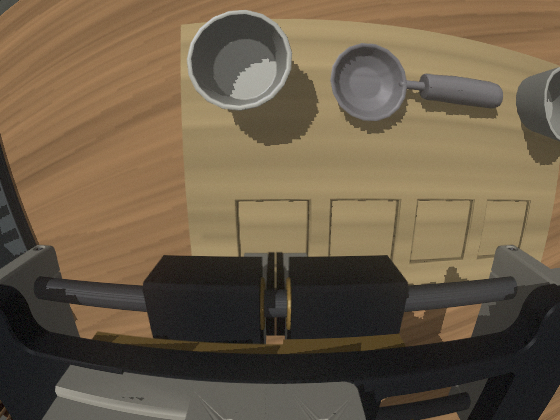

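View pics/s1.png

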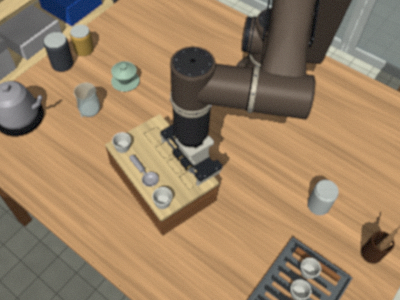

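The fingers are over inlay 1 (top edge at px (237–310, 200)), and cups and scoop are well clear. I'll check the inlay positions with the wrist view.

Run:
```python
from h import *
c=camera_model("wrist");W=c["world_to_cam"];R,t=W[:3,:3],W[:3,3];o=-R.T@t
def f(u,v,z=.12):
    a=np.array([u-c["cx"],v-c["cy"]])/c["fx"];r=np.linalg.norm(a)
    d=R.T@np.array([*(a/r*np.sin(r)),np.cos(r)]);return o+d*(z-o[2])/d[2]
y=np.radians(-16.7);ex=np.array([np.cos(y),np.sin(y),0])
for a,b in(((237,200),(310,199)),((331,199),(397,199)),((416,199),(473,199)),((485,200),(529,200))):
    A,B=f(*a),f(*b);print(A.round(4),B.round(4),"centre",((A+B)/2-.025*ex).round(4),np.linalg.norm(A-B).round(4))
```

```text
[0.6209 0.1153 0.12  ] [0.6072 0.0667 0.12  ] centre [0.5901 0.0981 0.12  ] 0.0505
[0.603  0.0525 0.12  ] [0.5894 0.0052 0.12  ] centre [0.5723 0.0361 0.12  ] 0.0492
[ 0.5851 -0.0096  0.12  ] [ 0.571  -0.0599  0.12  ] centre [ 0.5541 -0.0276  0.12  ] 0.0522
[ 0.5668 -0.0719  0.12  ] [ 0.5527 -0.1228  0.12  ] centre [ 0.5358 -0.0902  0.12  ] 0.0529
```

Call:
play_rows --pt "0 0.002 -0.024 0 0 0" --pt "0 0 -0.024 0 0 0" --pt "0 0 -0.024 0 0 0" --pt "0 0 0 0 0 0" --pt "0 0 0 0 0 0" --pt "0 0 0 0 0 0"

```text
clock: 3.3
tool_pos: [0.5906, 0.0975, 0.1415]
orientation: [-179.9, -0.1, -16.6]
force: [-0.7, 0.7, 0.0]
opening: 0.0006
gripper_force: 0.0
```

Call:
play_rows --pt "0 0 -0.00125 0 0 0" --pt "0 0 -0.00125 0 0 0" --pt "0 0 -0.00125 0 0 0" --pt "0 0 0 0 0 0" --pt "0 0 0 0 0 0"

```text
clock: 3.8
tool_pos: [0.5899, 0.0972, 0.1373]
orientation: [-180.0, -0.0, -16.7]
force: [-1.0, -0.5, 2.8]
opening: -0.0001
gripper_force: 1.1
```

Call:
play_rows --pt "0 0 -0.00125 0 0 0" --pt "0 0 0 0 0 0" --pt "0 0 0 0 0 0"

```text
clock: 4.1
tool_pos: [0.5899, 0.0972, 0.1361]
orientation: [-180.0, -0.0, -16.7]
force: [-0.6, 1.1, 2.9]
opening: 0.0004
gripper_force: 1.7
```

Call:
play_rows --pt "0 0 -0.00125 0 0 0" --pt "0 0 0 0 0 0" --pt "0 0 0 0 0 0"

```text
clock: 4.4
tool_pos: [0.5899, 0.0972, 0.135]
orientation: [-180.0, -0.0, -16.7]
force: [-0.3, 1.0, 4.7]
opening: 0.0005
gripper_force: 1.8
```

Call:
play_rows --pt "0 0 -0.00125 0 0 0" --pt "0 0 0 0 0 0" --pt "0 0 0 0 0 0"

```text
clock: 4.7
tool_pos: [0.5899, 0.0972, 0.1339]
orientation: [-180.0, -0.0, -16.7]
force: [0.1, 0.7, 3.7]
opening: 0.0002
gripper_force: 1.4
```

Inlay 1 gives: the tip has sunk about 3 mm at about 4 N. I'll keep pressing toward the stop.

Call:
play_rows --pt "0 0 -0.00125 0 0 0" --pt "0 0 -0.00125 0 0 0" --pt "0 0 0 0 0 0" --pt "0 0 0 0 0 0" --pt "0 0 0 0 0 0"

```text
clock: 5.2
tool_pos: [0.5899, 0.0972, 0.132]
orientation: [-180.0, -0.0, -16.7]
force: [0.4, 0.7, 3.8]
opening: 0.0004
gripper_force: 1.8
```

Run:
```python
from h import *
p,d=snapshot("scene");cv2.imwrite("pics/s2.png",cv2.resize(p[150:310,180:340],None,fx=3.5,fy=3.5))
```

```text
(no output)
```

View pics/s2.png

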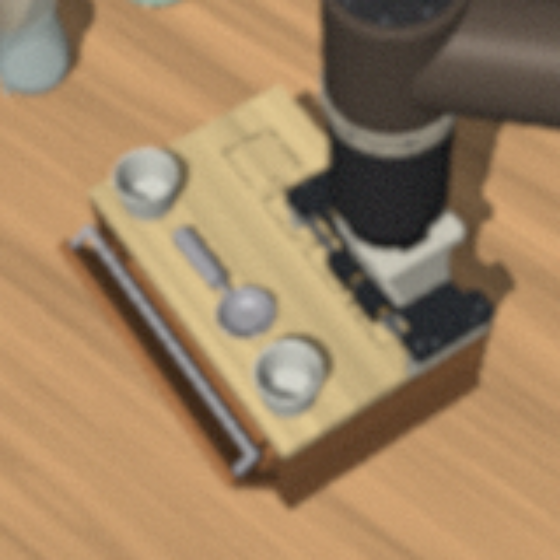

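The bin front (edge from (85,235) to (250,460)) is out and swinging open, and the cups and scoop haven't moved. I'll hold until it finishes, then retract.

Call:
play_rows --pt "0 0 0 0 0 0" --pt "0 0 0 0 0 0" --pt "0 0 0 0 0 0" --pt "0 0 0 0 0 0" --pt "0 0 0 0 0 0" --pt "0 0 0 0 0 0" --pt "0 0 0 0 0 0" --pt "0 0 0 0 0 0"

```text
clock: 6.05
tool_pos: [0.5899, 0.0972, 0.132]
orientation: [-180.0, -0.0, -16.7]
force: [0.6, 2.1, 4.1]
opening: 0.0005
gripper_force: 1.8
```

Call:
play_rows --pt "0 0 0.01 0 0 0" --pt "0 0 0.03 0 0 0" --pt "0 0 0.04 0 0 0" --pt "0 0 0.04 0 0 0" --pt "0 0 0.03 0 0 0" --pt "0 0 0 0 0 0" --pt "0 0 0 0 0 0" --pt "0 0 0 0 0 0" --pt "0 0 0 0 0 0" --pt "0 0 0 0 0 0"

```text
clock: 7.05
tool_pos: [0.5894, 0.097, 0.251]
orientation: [179.9, 0.1, -16.7]
force: [0.1, -0.2, -0.7]
opening: 0.0002
gripper_force: 0.0
```

Run:
```python
from h import *
p,d=snapshot("scene");cv2.imwrite("pics/s3.png",cv2.resize(p[150:310,180:340],None,fx=3.5,fy=3.5))
o=get_obs();print(o["tool_pos"],o["force"])
```

```text
[0.58950503 0.09704129 0.25117369] [ 0.30682149  0.00830019 -0.67082522]
```

View pics/s3.png

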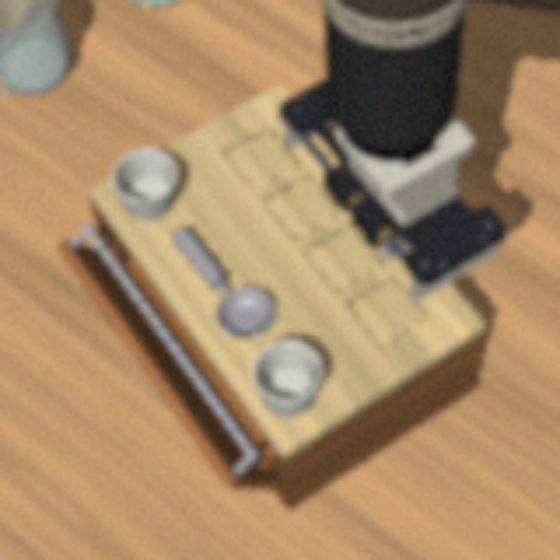

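The bin looks the same as while I was pressing. I'll compare it with the first image to make sure it really opened.

Run:
```python
from h import *
a=cv2.imread("pics/scene0.png")[150:310,180:340];b,d=snapshot("scene");b=b[150:310,180:340]
cv2.imwrite("pics/cmp.png",cv2.resize(np.hstack([a,b]),None,fx=2.5,fy=2.5))
c=camera_model("scene");W=c["world_to_cam"]
u,v=180+165/3.5,150+350/3.5
z=d[int(v)-3:int(v)+4,int(u)-3:int(u)+4]
P=lambda u,v,z:W[:3,:3].T@(np.array([(u-c["cx"])/c["fx"]*z,(v-c["cy"])/c["fy"]*z,z])-W[:3,3])
y=np.radians(-16.7);ex=np.array([np.cos(y),np.sin(y)]);s=np.mean([[.5901,.0981],[.5358,-.0902]],0)+.045*ex
for i in range(-8,9,2):
    q=P(u+i,v-i*.7,d[int(v-i*.7),int(u+i)]);print(i,q.round(3),"stand x",((q[:2]-s)@ex).round(3))
```

```text
-8 [ 0.732 -0.082  0.002] stand x 0.141
-6 [ 0.753 -0.04   0.095] stand x 0.149
-4 [ 0.744 -0.041  0.089] stand x 0.141
-2 [ 0.732 -0.045  0.075] stand x 0.131
0 [ 0.718 -0.052  0.057] stand x 0.12
2 [ 0.726 -0.031  0.101] stand x 0.121
4 [ 0.693 -0.061  0.028] stand x 0.098
6 [ 0.686 -0.059  0.03 ] stand x 0.091
8 [ 0.71  -0.018  0.12 ] stand x 0.102
```

View pics/cmp.png

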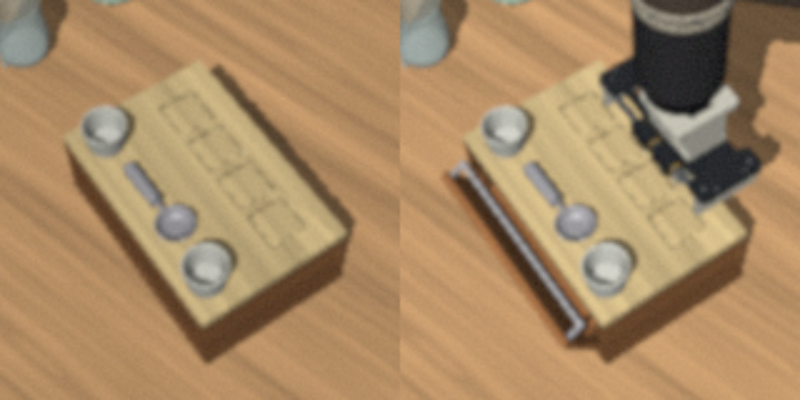

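The bin was shut at the start (left). Its upper edge is now at stand x ≈ 0.149, about 45–50 mm out, so it is fully open. Nothing else has moved and the hand is clear.

```bash
python3 -c "
from plant import *
print(close_job())"
```

```text
the job is handed in; nothing more can be done
None
```

The catch was inlay 1 (the row's +y end): pressing it about 5 mm at roughly 4 N released the bin, which swung open to about its stop, and I withdrew the hand and handed in at about 7 s with nothing on the stand disturbed in the camera views (no verdict was returned).

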